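# Load and start the tile dryer

## Robot

A 6-joint arm with a two-finger parallel gripper is mounted at the origin on the work surface. World frame = base frame: x ahead of the robot, y to its left, z up, the work surface at z = 0. Lengths are in m, angles in rad, forces in N, time in s.
With the tool pointing down it reaches from about 0.425 to 1.125 m from the base axis. Payload 14.9 kg.
Tool frame: the origin (TCP) lies at the very end of the fingers, on their centre line; the grasp point (between the pads) lies 19 mm behind it; z points along the fingers, y is the line along which they close (so a half turn about z gives the same grasp; the last joint's range is limited). The gripper opens to 91 mm and grips with 3 to 60 N. Pads are 32 mm wide; open, the fingers measure 118 mm over their backs; the gripper's body (76 mm by 178 mm) begins 60 mm behind the grasp point.
Start: joints at [1.217, 0.379, 1.734, -0, 1.028, -0.033], TCP at [0.221, 0.664, 0.214] pointing down, gripper open.
Joint ranges: [-2.77, 2.77], [-0.74, 2.19], [0, 2.66], [-1.06, 4.2], [0.31, 2.87], [-3.08, 3.08]. Speed limits (rad/s): [1.89, 1.89, 2.39, 3.14, 3.14, 3.14].

## Interface

Orientations are given as a rotation vector (axis times angle).
In Python, from station import arm gives the robot as it stands.
- The arm moves only by the tool jog_arm, never from a script. Its argument "steps" is a list of rows, each an object with "linear": the shift along the world's x, y, z in m, a list of three; "yaw": the turn about the world's z in degrees. In form: [{"linear": [tx, ty, tz], "yaw": yaw}, ...]. A call has 1 to 20 rows; each row shifts and turns the commanded pose from where the row before left it; what a row does not reach is not made up. A row lasts 1/12 s, in which the tool goes at most 41.7 mm and 7.16 degrees, less where a joint would pass 70% of its speed; a pose out of reach is approached as far as the arm can. A call with a gripper value outside its range is refused whole. "claw" is the finger opening in m, from 0 to 0.0912, set as the call begins (left out, the last holds). The fingers move at their own pace and stop on an object; "force" is the grip in N (left out, the last holds). Time passes only in rows, so rows that do not move let the fingers close. It gives the time, the measured TCP pose, the force, the opening and the grip force at its end, in the units of the state.
- arm.sense(): the state, without advancing time (a new reading comes with each control period).
- arm.get_image(name): name is "scene" or "top"; returns a dict with "pixels" (480x640x3 uint8, red, green, blue), "intrinsics" (3x3 intrinsics, pixels), "camera_from_world" (4x4, takes a point from world to camera coordinates). Camera axes: x right, y down, z forward; pixel columns grow to the right and rows downward; lengths in m; the calibration is good to about 2 mm. A picture is of the moment at which its call begins. There is no depth.
- arm.hand_in(): hands the job in; it is judged then, once.
The state is a dict: "clock": time; "q": joint angles; "joint_vel": joint speeds; "joint_torque": joint torques, N m; "ee_pos": TCP position; "tcp_rot": TCP orientation; "force": force on the tool from outside, world axes, zero at the start; "torque": the same for the moment, N m; "finger_gap": opening from 0.0 (shut) to 1.0 (fully open); "finger_force": force on a finger pad.
Only numpy, scipy, OpenCV 4.12 (cv2) and the standard library are available. Lean on these libraries where they do the work, as an engineer would, in place of code of your own. Each camera call takes 0.05 s, during which the arm holds its last target. There are 200 camera calls.

## Task

Get the tile dryer going. Slide the trowel that was left on it fully home, blade first, into the slot of its wooden dock, and stack all the tiles squarely on the dryer's grille, glazed face up, the first tile straight on the grille and exactly one cork sheet between every two tiles (none on top; a spare sheet stays on the bench). Only when the stack is complete press the blue, then the yellow, then the green key, one at a time, letting each spring back; never press the red key, and leave the glaze jar and the small cup standing where they are.

Things in the scene. Friction and masses are not known exactly. Their poses are not given: they have to be found in the camera images.
- dryer_top (a point): centre of the dark grille (136 x 76 mm, x by y, flush) in the top face of the tile dryer, a fixed flat white box 180 x 130 x 30 mm (x, y, z) on the bench; the point lies on the top face, in the middle; the stack is built centred here, its long sides along this x
- tile_white: white glazed tile 120 x 60 x 14 mm (x, y, z), 220 g, loose; origin: centre of its underside, z up through the glazed face. Three or four tiles are present; order in the stack is free
- tile_blue: blue glazed tile 120 x 60 x 14 mm (x, y, z), 220 g, loose; origin: centre of its underside, z up through the glazed face. Three or four tiles are present; order in the stack is free
- tile_green: green glazed tile 120 x 60 x 14 mm (x, y, z), 220 g, loose; origin: centre of its underside, z up through the glazed face. Three or four tiles are present; order in the stack is free
- tile_black: black glazed tile 120 x 60 x 14 mm (x, y, z), 220 g, loose; origin: centre of its underside, z up through the glazed face. Three or four tiles are present; order in the stack is free
- sheet_a: brown cork separator sheet 120 x 60 x 8 mm (x, y, z), 40 g, rigid, loose; origin: centre of its underside. The three sheets start in a pile; any may be used
- sheet_b: brown cork separator sheet 120 x 60 x 8 mm (x, y, z), 40 g, rigid, loose; origin: centre of its underside. The three sheets start in a pile; any may be used
- sheet_c: brown cork separator sheet 120 x 60 x 8 mm (x, y, z), 40 g, rigid, loose; origin: centre of its underside. The three sheets start in a pile; any may be used
- trowel: flat steel smoothing trowel, 250 g, starting on the dryer's top: blade 160 x 70 x 4 mm (x, y, z); origin: centre of the blade's underside, x towards the blade's front edge. On it stands an orange handle 90 mm long (x), 24 mm wide (y), from 20 to 50 mm above the blade's underside, its middle 40 mm behind the origin (x from -85 to +5 mm)
- trowel_tip (a point): middle of the blade's front edge, on the underside (80 mm ahead of the trowel's origin)
- dock: fixed wooden trowel dock: base 210 x 110 x 16 mm (x, y, z), origin centre of its underside; over the far end of the base (x from +30 to +105 mm) a dark wooden bridge, top 38 mm above the bench, makes a slot 78 mm wide, 10 mm high and 65 mm deep, open to the dock's -x. The trowel rests on the base with the blade's front under the bridge, against the slot's end
- dock_home (a point): middle of the slot's closed end, on the slot floor: the blade's front edge comes here; x points into the slot
- key_blue_top (a point): centre of the top face of the blue key (34 mm across, 54 mm above the bench when up). The four keys form a 72 mm square on a fixed grey panel 180 x 160 x 30 mm; which is where differs from start to start
- key_blue (a joint): travel of the blue key: 0 up, 0.008 m fully down; spring, about 5 N fully down
- key_yellow_top (a point): centre of the top face of the yellow key (34 mm across, 54 mm above the bench when up). The four keys form a 72 mm square on a fixed grey panel 180 x 160 x 30 mm; which is where differs from start to start
- key_yellow (a joint): travel of the yellow key: 0 up, 0.008 m fully down; spring, about 5 N fully down
- key_green_top (a point): centre of the top face of the green key (34 mm across, 54 mm above the bench when up). The four keys form a 72 mm square on a fixed grey panel 180 x 160 x 30 mm; which is where differs from start to start
- key_green (a joint): travel of the green key: 0 up, 0.008 m fully down; spring, about 5 N fully down
- key_red_top (a point): centre of the top face of the red key (34 mm across, 54 mm above the bench when up). The four keys form a 72 mm square on a fixed grey panel 180 x 160 x 30 mm; which is where differs from start to start
- key_red (a joint): travel of the red key: 0 up, 0.008 m fully down; spring, about 5 N fully down
- panel: fixed grey control panel 180 x 160 x 30 mm (x, y, z), origin centre of its underside, carrying the four keys
- glaze_jar: bystander: glaze jar with green lid, 48 mm across, 50 mm high; origin: centre of its underside
- test_cup: bystander: small blue cup, 50 mm across, 45 mm high; origin: centre of its underside
There are look-alikes about, which are no part of the job. What is meant by the tile_green is not pink, and is the larger of those in its own colour.

How it is judged:
By the outcome, as a careful person would: the job done as asked, in the order asked, and still so for the second after the job is handed in, with the robot touching nothing.
Of tile_white, tile_blue, tile_green, tile_black only 3 to 4 are there at a start; the rules pass over those that are not, and their reading is None.
At some moment in a run one of trowel may be knocked a few centimetres aside while the robot is not near it.
Once in a run the grip may slacken for a moment while it holds something.
It also fails if it takes over 210 s, if anything falls off the work surface, if the arm or the gripper's body presses on something with over 40 N, if the wrist force passes 120 N, or if a joint passes its speed limit or range.

## Working session

There is one attempt and no reset: what is moved stays moved. The work goes in short steps, Python scripts to look and compute and a tool call to move; the robot and the scene stay as the last step left them, time stands still between calls to the robot, and variables do not carry over. Pictures are saved under pics/ and viewed, at most 14 in all, crops included, and the job is handed in when it is done.

Besides the shell and the picture viewer there is one more tool, called by a JSON object that holds its "op" and its "data". jog_arm: Moves the arm, as the interface text tells. Its arguments: {"type":"object","properties":{"steps":{"type":"array"},"claw":{"type":"number"},"force":{"type":"number"}},"required":["steps"]}

```bash
ls; mkdir -p pics
python3 - <<'E'
from station import arm
import cv2,numpy as np
for n in("top","scene"):
    d=arm.get_image(n); cv2.imwrite(f"pics/{n}0.png",d["pixels"][...,::-1]); np.savez(f"{n}0.npz",**d)
    print(np.round(d["intrinsics"],1).tolist(),np.round(d["camera_from_world"],3).tolist())
print(arm.sense())
E
```

```text
pics
[[484.7, 0.0, 320.9], [0.0, 484.7, 240.5], [0.0, 0.0, 1.0]] [[-0.104, -0.995, -0.003, 0.039], [-0.971, 0.102, -0.215, 0.474], [0.215, -0.019, -0.977, 1.209], [0.0, 0.0, 0.0, 1.0]]
[[453.3, 0.0, 316.0], [0.0, 453.3, 240.4], [0.0, 0.0, 1.0]] [[0.237, 0.971, 0.022, -0.114], [0.514, -0.106, -0.851, -0.196], [-0.824, 0.213, -0.525, 1.438], [0.0, 0.0, 0.0, 1.0]]
{'clock': 0.1, 'q': array([ 1.21671826e+00,  3.79353871e-01,  1.73469436e+00,  4.94782728e-06,
        1.02848561e+00, -3.32945672e-02]), 'joint_vel': array([-2.42931294e-03,  1.83615125e-05, -1.30343510e-03,  1.16016046e-04,
        1.05942148e-03, -6.20820934e-04]), 'joint_torque': array([ 1.07428725e-03, -7.65038753e+01, -4.35297453e+01,  6.51491527e-02,
        3.98183044e-02, -5.96425821e-05]), 'ee_pos': array([0.22060158, 0.66397732, 0.21336929]), 'tcp_rot': array([-5.01702177e-01, -3.10108576e+00,  1.44941262e-03]), 'force': array([ 0.00101551, -0.3444107 , -0.77615384]), 'torque': array([-0.069423  , -0.02511435,  0.0056447 ]), 'finger_force': 0.0, 'finger_gap': 1.004490380643386}
```

View pics/top0.png

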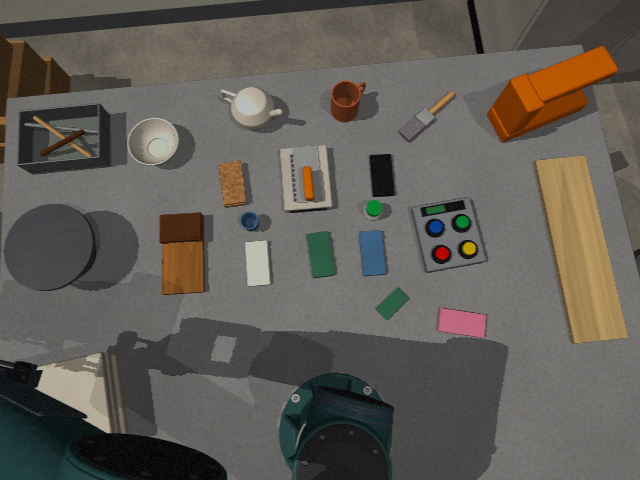

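View pics/scene0.png

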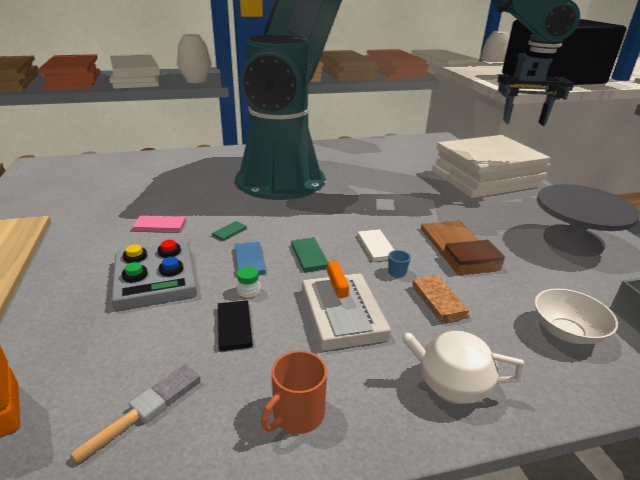

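The top view has these candidates:
- **tile_green:** large green at (321,254), small green look-alike at (393,303), pink at (462,322). I choose (321,254).
- **Other tiles:** white (258,263), blue (372,253), black (381,175).
- **Sheet pile:** cork at (232,184).
- **Trowel:** orange handle at (307,183) on the dryer, not the brush at (428,116).
- **Dock:** (183,253).
- **Keys:** blue (436,227), green (462,222), red (441,253), yellow (469,249).
- **Bystanders:** jar (373,208), cup (249,221).

I'll check the choice in one close crop.

```bash
cat > h.py <<'E'
import cv2,numpy as np
def load(n,live=True,save=None):
    if live:
        from station import arm
        d=arm.get_image(n); np.savez(save or f"{n}_last.npz",**d); return d
    return dict(np.load(save))
def ray(d,uv):
    K,T=d["intrinsics"],d["camera_from_world"]; R,t=T[:3,:3],T[:3,3]
    uv=np.atleast_2d(uv).astype(float)
    return -R.T@t,(np.linalg.inv(K)@np.c_[uv,np.ones(len(uv))].T).T@R
def plane(d,uv,z):
    c,r=ray(d,uv); return (c+r*((z-c[2])/r[:,2])[:,None])[:,:2]
def proj(d,P):
    p=np.c_[np.atleast_2d(P),np.ones(len(np.atleast_2d(P)))]@d["camera_from_world"][:3].T
    p=p@d["intrinsics"].T; return p[:,:2]/p[:,2:]
def blob(d,lo,hi,box,z):
    """HSV mask in pixel box (u0,v0,u1,v1); largest contour -> rect on plane z: centre,(long,short),yaw deg of long side"""
    u0,v0,u1,v1=box
    im=cv2.resize(d["pixels"][v0:v1,u0:u1],None,fx=4,fy=4,interpolation=cv2.INTER_CUBIC)
    m=cv2.inRange(cv2.cvtColor(im,cv2.COLOR_RGB2HSV),lo,hi)
    m=cv2.morphologyEx(m,cv2.MORPH_OPEN,np.ones((5,5)))
    c=max(cv2.findContours(m,cv2.RETR_EXTERNAL,cv2.CHAIN_APPROX_NONE)[0],key=cv2.contourArea)[:,0]
    p=plane(d,(c+.5)/4-.5+[u0,v0],z)
    (x,y),(w,h),a=cv2.minAreaRect((p*1000).astype(np.float32))
    if w<h: w,h,a=h,w,a+90
    a=(a+90)%180-90
    return np.round([x,y,w,h,a],1)
E
python3 - <<'E'
from h import *
d=load("top",False,"top0.npz")
print("cam",ray(d,[0,0])[0]); print("cam2",ray(load("scene",False,"scene0.npz"),[0,0])[0])
cv2.imwrite("pics/c1.png",cv2.resize(d["pixels"][140:320,150:420,::-1],None,fx=2.96,fy=2.96,interpolation=cv2.INTER_CUBIC)[:600])
hsv=cv2.cvtColor(d["pixels"],cv2.COLOR_RGB2HSV)
for n,(u,v) in dict(white=(258,263),green=(321,254),blue=(372,253),black=(381,175),cork=(232,184),handle=(308,184),bench=(290,250),dock=(183,268),bridge=(182,228),dryer=(285,206),blade=(313,155),grille=(293,160),kb=(436,227),ky=(469,249),kg=(462,222),kr=(441,253)).items(): print(n,hsv[v,u])
E
```

```text
cam [0.20488162 0.01371284 1.28288137]
cam2 [ 1.31281658 -0.21655462  0.59024171]
white [ 41  19 190]
green [ 72 129  91]
blue [105 133 123]
black [150  14  18]
cork [ 15 157 120]
handle [ 15 255 192]
bench [  0   7 114]
dock [ 13 175 134]
bridge [ 11 208  71]
dryer [ 19  29 170]
blade [ 30   2 132]
grille [ 40   7 116]
kb [108 239 140]
ky [ 25 255 188]
kg [ 69 243 127]
kr [  2 250 188]
```

View pics/c1.png

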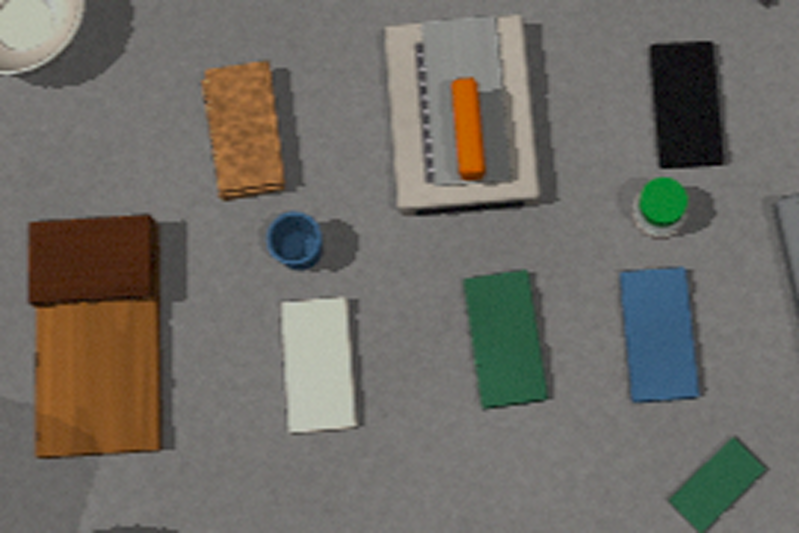

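The crop shows the large green tile at about (505,338), the three others plainly, and the trowel blade on the dryer with its front edge toward +x.

```bash
cat > m.py <<'E'
from h import *
import sys
d=load("top",len(sys.argv)<2,sys.argv[1] if len(sys.argv)>1 else None)
S=dict(white=((0,0,150),(80,60,255),(238,232,280,295),.014),
green=((60,80,65),(85,200,255),(300,225,345,285),.014),
blue=((98,80,80),(115,220,255),(352,225,395,285),.014),
black=((0,0,0),(180,120,36),(362,145,402,203),.014),
cork=((5,90,75),(25,255,255),(212,152,255,212),.024),
dockbase=((5,120,90),(25,255,255),(152,236,215,304),.016),
bridge=((0,120,45),(20,255,95),(152,205,215,248),.038),
handle=((8,225,150),(20,255,255),(290,150,330,215),.08),
kb=((100,200,90),(115,255,255),(424,214,449,240),.054),
ky=((20,200,130),(35,255,255),(456,236,484,262),.054),
kg=((55,200,80),(80,255,255),(452,210,474,236),.054),
kr=((0,200,130),(8,255,255),(428,241,455,266),.054),
dryer=((0,5,148),(40,60,255),(270,138,340,216),.030))
for k,v in S.items():
    try: print(k,blob(d,*v))
    except Exception as e: print(k,e)
E
python3 m.py top0.npz
```

```text
white [ 4.419e+02  1.639e+02  1.198e+02  5.960e+01 -4.000e-01]
green [447.6  -6.1 120.2  59.    2.4]
blue [ 437.2 -144.1  120.6   61.1   -1.5]
black [ 651.2 -197.6  121.4   59.2   -2.5]
cork [666.8 214.5 127.3  65.5   2.9]
dockbase [450.3 360.6 138.  108.5  -2.4]
bridge [548.1 352.8 115.7  85.3  87.5]
handle [ 6.283e+02  8.300e+00  8.580e+01  1.960e+01 -6.000e-01]
kb [ 481.  -312.3   33.4   31.6   84. ]
ky [ 416.  -389.1   32.    31.    84. ]
kg [ 487.2 -383.2   33.5   31.8   84. ]
kr [ 410.1 -317.5   31.7   31.5   -9.2]
dryer [661.8  13.4 177.  126.8  -0.8]
```

{"op": "jog_arm", "data": {"steps": [{"linear":[0.0203,-0.0328,-0.004],"yaw":0.89},{"linear":[0.0203,-0.0328,-0.004],"yaw":0.89},{"linear":[0.0203,-0.0328,-0.004],"yaw":0.89},{"linear":[0.0203,-0.0328,-0.004],"yaw":0.89},{"linear":[0.0203,-0.0328,-0.004],"yaw":0.89},{"linear":[0.0203,-0.0328,-0.004],"yaw":0.89},{"linear":[0.0203,-0.0328,-0.004],"yaw":0.89},{"linear":[0.0203,-0.0328,-0.004],"yaw":0.89},{"linear":[0.0203,-0.0328,-0.004],"yaw":0.89},{"linear":[0.0203,-0.0328,-0.004],"yaw":0.89},{"linear":[0.0203,-0.0328,-0.004],"yaw":0.89},{"linear":[0.0203,-0.0328,-0.004],"yaw":0.89},{"linear":[0.0203,-0.0328,-0.004],"yaw":0.89},{"linear":[0.0203,-0.0328,-0.004],"yaw":0.89},{"linear":[0.0203,-0.0328,-0.004],"yaw":0.89},{"linear":[0.0203,-0.0328,-0.004],"yaw":0.89},{"linear":[0.0203,-0.0328,-0.004],"yaw":0.89},{"linear":[0.0203,-0.0328,-0.004],"yaw":0.89},{"linear":[0.0203,-0.0328,-0.004],"yaw":0.89},{"linear":[0.0203,-0.0328,-0.004],"yaw":0.89}], "claw": 0.06}}

```text
clock: 1.77
ee_pos: [0.6273, 0.0064, 0.1335]
tcp_rot: [-0.015, -3.141, -0.0]
force: [0.6, 0.8, -0.3]
finger_gap: 0.657
finger_force: 0.0
```

{"op": "jog_arm", "data": {"steps": [{"linear":[0,0.0015,-0.02],"yaw":0},{"linear":[0,0,-0.02],"yaw":0},{"linear":[0,0,-0.02],"yaw":0},{"linear":[0,0,-0.0155],"yaw":0},{"linear":[0,0,-0.006],"yaw":0},{"linear":[0,0,0],"yaw":0}]}}

```text
clock: 2.27
ee_pos: [0.6257, 0.0098, 0.0509]
tcp_rot: [-0.016, -3.139, -0.0]
force: [-0.2, -1.0, 0.2]
finger_gap: 0.662
finger_force: 0.0
```

{"op": "jog_arm", "data": {"steps": [{"linear":[0,0,0],"yaw":0},{"linear":[0,0,0],"yaw":0},{"linear":[0,0,0],"yaw":0},{"linear":[0,0,0],"yaw":0},{"linear":[0,0,0],"yaw":0},{"linear":[0,0,0],"yaw":0},{"linear":[0,0,0],"yaw":0}], "claw": 0, "force": 40}}

```text
clock: 2.85
ee_pos: [0.6271, 0.0096, 0.0531]
tcp_rot: [0.016, 3.141, -0.0]
force: [-1.7, -2.7, 7.2]
finger_gap: 0.26
finger_force: 39.9
```

{"op": "jog_arm", "data": {"steps": [{"linear":[0,0,0.02],"yaw":0},{"linear":[0,0,0.025],"yaw":0},{"linear":[0,0,0.025],"yaw":0},{"linear":[0,0,0.02],"yaw":0},{"linear":[-0.0213,0.0295,0],"yaw":-0.15},{"linear":[-0.0213,0.0295,0],"yaw":-0.15},{"linear":[-0.0213,0.0295,0],"yaw":-0.15},{"linear":[-0.0213,0.0295,0],"yaw":-0.15},{"linear":[-0.0213,0.0295,0],"yaw":-0.15},{"linear":[-0.0213,0.0295,0],"yaw":-0.15},{"linear":[-0.0213,0.0295,0],"yaw":-0.15},{"linear":[-0.0213,0.0295,0],"yaw":-0.15},{"linear":[-0.0213,0.0295,0],"yaw":-0.15},{"linear":[-0.0213,0.0295,0],"yaw":-0.15},{"linear":[-0.0213,0.0295,0],"yaw":-0.15},{"linear":[-0.0213,0.0295,0],"yaw":-0.25},{"linear":[0,0,-0.025],"yaw":0},{"linear":[0,0,-0.025],"yaw":0},{"linear":[0,0,-0.025],"yaw":0},{"linear":[0,0,-0.01],"yaw":0}]}}

```text
clock: 4.52
ee_pos: [0.3695, 0.3628, 0.0547]
tcp_rot: [-0.067, -3.138, 0.004]
force: [-0.9, -0.5, -3.0]
finger_gap: 0.26
finger_force: 39.9
```

Run:
```python
from h import *
from station import arm
d=load("top"); s=load("scene")
for n,i in(("t",d),("s",s)): pass
a=cv2.resize(d["pixels"][190:320,130:330,::-1],None,fx=2,fy=2,interpolation=3)
b=cv2.resize(s["pixels"][180:310,330:530,::-1],None,fx=2,fy=2,interpolation=3)
g=cv2.resize(d["pixels"][135:225,265:365,::-1],None,fx=3.2,fy=3.2,interpolation=3)
o=np.zeros((600,800,3),np.uint8); o[:260,:400]=a;o[:260,400:]=b;o[300:588,:320]=g
cv2.imwrite("pics/c2.png",o); print(arm.sense()["ee_pos"],arm.sense()["tcp_rot"])
```

```text
[0.37011831 0.3629014  0.05598068] [-0.06808133 -3.13821792  0.00373186]
```

View pics/c2.png

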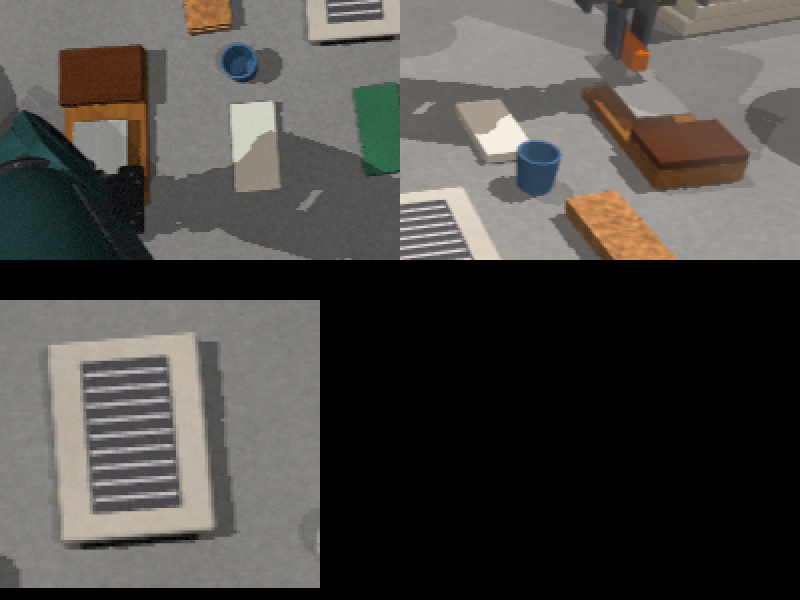

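Top crop: the blade's front lies at crop (72–127,121), just before the bridge at (60–146,104). It looks slightly left of the base's middle, so I'll measure it.

Run:
```python
from h import *
d=load("top",False,"top_last.npz"); d0=load("top",False,"top0.npz")
hs=cv2.cvtColor(d["pixels"],cv2.COLOR_RGB2HSV).astype(int)
print(hs[262,160:208,1].tolist()); print(hs[262,160:208,2].tolist())
for v in (252,256,260,264,268):
    g=np.interp(np.arange(160,206,.1),np.arange(640),hs[v,:,1])
    u=np.arange(160,206,.1); lo=u[g<80]
    a,b=lo.min(),lo[lo<197].max()
    p=plane(d,[[a,v],[b,v]],.0375)*1000
    h0=cv2.cvtColor(d0["pixels"],cv2.COLOR_RGB2HSV).astype(int)
    u=np.arange(150,215,.1);g=np.interp(u,np.arange(640),h0[v,:,1]); w=u[g>90]
    q=plane(d0,[[w.min(),v],[w.max(),v]],.016)*1000
    print(v,p.round(1).tolist(),p.mean(0).round(1),q.round(1).tolist(),q.mean(0).round(1))
col=hs[232:262,178]; print(col.tolist())
```

```text
[136, 113, 0, 38, 59, 85, 21, 6, 2, 11, 4, 4, 9, 7, 2, 9, 7, 6, 5, 5, 5, 5, 9, 9, 7, 4, 4, 8, 6, 9, 7, 4, 9, 22, 184, 236, 177, 162, 202, 188, 192, 184, 182, 201, 57, 10, 9, 6]
[45, 34, 18, 27, 13, 9, 61, 120, 139, 140, 140, 138, 140, 142, 140, 142, 141, 139, 144, 141, 140, 140, 140, 142, 142, 142, 136, 133, 135, 135, 138, 139, 147, 105, 65, 68, 78, 88, 91, 87, 122, 147, 132, 89, 63, 78, 82, 81]
252 [[491.9, 411.4], [482.8, 324.5]] [487.3 368. ] [[496.4, 413.7], [484.7, 302.8]] [490.6 358.3]
256 [[481.2, 411.7], [472.1, 325.0]] [476.7 368.4] [[485.5, 414.4], [473.9, 303.1]] [479.7 358.7]
260 [[470.6, 412.1], [461.5, 325.3]] [466.  368.7] [[474.7, 414.7], [463.0, 303.2]] [468.9 358.9]
264 [[459.0, 403.1], [450.9, 326.0]] [455.  364.6] [[464.0, 415.3], [452.3, 303.7]] [458.1 359.5]
268 [[446.4, 384.5], [440.4, 326.5]] [443.4 355.5] [[453.2, 415.7], [441.5, 304.3]] [447.4 360. ]
[[11, 191, 84], [10, 179, 80], [9, 176, 81], [10, 171, 82], [9, 179, 84], [10, 175, 80], [10, 175, 80], [11, 211, 69], [12, 197, 75], [12, 124, 37], [14, 185, 146], [15, 185, 143], [15, 198, 142], [15, 188, 137], [14, 184, 129], [14, 192, 125], [15, 184, 125], [15, 188, 126], [14, 91, 123], [68, 7, 146], [40, 5, 144], [23, 7, 141], [50, 5, 140], [40, 5, 143], [15, 7, 145], [30, 7, 142], [45, 4, 142], [40, 5, 143], [36, 9, 145], [60, 2, 143]]
```

{"op": "jog_arm", "data": {"steps": [{"linear":[0,-0.0005,-0.007],"yaw":0},{"linear":[0,0,-0.006],"yaw":0},{"linear":[0,0,0],"yaw":0},{"linear":[0.01,-0.0004,0],"yaw":0},{"linear":[0.01,-0.0004,0],"yaw":0},{"linear":[0.01,-0.0004,0],"yaw":0},{"linear":[0.008,-0.0004,0],"yaw":0},{"linear":[0.004,-0.0002,0],"yaw":0},{"linear":[0,0,0],"yaw":0}]}}

```text
clock: 5.37
ee_pos: [0.4145, 0.3615, 0.0446]
tcp_rot: [0.069, 3.14, 0.001]
force: [-0.2, 0.2, -2.0]
finger_gap: 0.262
finger_force: 39.9
```

{"op": "jog_arm", "data": {"steps": [{"linear":[0,0,-0.003],"yaw":0},{"linear":[0.008,-0.0003,0],"yaw":0},{"linear":[0.01,-0.0004,0],"yaw":0},{"linear":[0.01,-0.0004,0],"yaw":0},{"linear":[0.007,-0.0003,0],"yaw":0},{"linear":[0,0,0],"yaw":0}]}}

```text
clock: 5.87
ee_pos: [0.45, 0.3603, 0.0417]
tcp_rot: [0.069, 3.14, 0.001]
force: [-0.7, 0.1, -1.9]
finger_gap: 0.26
finger_force: 39.9
```

{"op": "jog_arm", "data": {"steps": [{"linear":[0.002,-0.0001,0],"yaw":0},{"linear":[0.002,-0.0001,0],"yaw":0},{"linear":[0.002,-0.0001,0],"yaw":0},{"linear":[0,0,0],"yaw":0}]}}

```text
clock: 6.2
ee_pos: [0.4543, 0.3598, 0.0415]
tcp_rot: [0.068, 3.141, 0.0]
force: [-0.5, 0.0, -2.4]
finger_gap: 0.261
finger_force: 39.9
```

{"op": "jog_arm", "data": {"steps": [{"linear":[0.002,-0.0001,0],"yaw":0},{"linear":[0.002,-0.0001,0],"yaw":0},{"linear":[0.001,0,0],"yaw":0},{"linear":[0,0,0],"yaw":0}]}}

```text
clock: 6.53
ee_pos: [0.4589, 0.3595, 0.0413]
tcp_rot: [-0.068, -3.14, 0.001]
force: [-0.2, 0.9, -1.9]
finger_gap: 0.265
finger_force: 4.0
```

{"op": "jog_arm", "data": {"steps": [{"linear":[0.001,0,0],"yaw":0},{"linear":[0.001,0,0],"yaw":0},{"linear":[0.001,0,0],"yaw":0},{"linear":[0,0,0],"yaw":0}]}}

```text
clock: 6.87
ee_pos: [0.4601, 0.3591, 0.0411]
tcp_rot: [-0.067, -3.137, 0.003]
force: [-17.3, 1.9, 8.2]
finger_gap: 0.263
finger_force: 40.0
```

{"op": "jog_arm", "data": {"steps": [{"linear":[0,0,-0.001],"yaw":0},{"linear":[0,0,-0.001],"yaw":0},{"linear":[0.001,0,0],"yaw":0},{"linear":[0,0,0],"yaw":0}]}}

```text
clock: 7.2
ee_pos: [0.46, 0.359, 0.0391]
tcp_rot: [-0.068, -3.135, 0.004]
force: [-27.1, 2.2, 16.8]
finger_gap: 0.26
finger_force: 40.0
```

{"op": "jog_arm", "data": {"steps": [{"linear":[0,0,0],"yaw":0},{"linear":[0,0,0],"yaw":0},{"linear":[0,0,0],"yaw":0},{"linear":[0,0,0],"yaw":0},{"linear":[0,0,0.02],"yaw":0},{"linear":[0,0,0.03],"yaw":0},{"linear":[0,0,0.03],"yaw":0},{"linear":[0,-0.03,0.01],"yaw":0.35},{"linear":[0,-0.03,0],"yaw":0.35},{"linear":[-0.005,-0.035,0],"yaw":0.35},{"linear":[-0.005,-0.035,0],"yaw":0.35},{"linear":[-0.004,-0.035,0],"yaw":0.35},{"linear":[-0.004,-0.03,0],"yaw":0.3}], "claw": 0.085}}

```text
clock: 8.28
ee_pos: [0.4448, 0.1628, 0.1296]
tcp_rot: [0.011, 3.141, 0.0]
force: [-0.4, -0.1, -0.2]
finger_gap: 0.932
finger_force: 0.0
```

```bash
cat > grille.py <<'E'
from h import *
d=load("top"); s=load("scene")
cv2.imwrite("pics/x.png",cv2.resize(d["pixels"][150:300,140:340,::-1],None,fx=4,fy=4,interpolation=3))
# dryer: grille (dark + bright bars) inside the white top
u0,v0,u1,v1=270,138,340,216
im=cv2.resize(d["pixels"][v0:v1,u0:u1],None,fx=4,fy=4,interpolation=2)
h=cv2.cvtColor(im,cv2.COLOR_RGB2HSV)
m=((h[...,2]<105)).astype(np.uint8)*255
m[:, :40]=0
m=cv2.morphologyEx(m,cv2.MORPH_CLOSE,np.ones((15,3)))
n,l,st,ce=cv2.connectedComponentsWithStats(m)
for i in range(1,n):
    if st[i,4]>1500:
        c=np.argwhere(l==i)[:,::-1]; p=plane(d,(c+.5)/4-.5+[u0,v0],.03)*1000
        print(st[i],np.round([*sum(map(list,map(np.atleast_1d,cv2.minAreaRect(p.astype(np.float32))[0])),[])],1),cv2.minAreaRect(p.astype(np.float32)))
E
python3 grille.py; python3 m.py top_last.npz | egrep 'handle|white|bridge|dryer'
python3 - <<'E'
from h import *
d=load("top",False,"top_last.npz")
print("trowel handle",blob(d,(8,225,120),(20,255,255),(150,200,215,305),.066))
E
```

```text
[  61   40  216  261 7984] [651.2   2.5] ((651.2469482421875, 2.478271484375), (144.7922821044922, 179.7537384033203), 88.83379364013672)
[   82    59   124   195 19902] [662.9  12.5] ((662.8555908203125, 12.538820266723633), (73.8528823852539, 135.05673217773438), 89.30914306640625)
white max() iterable argument is empty
bridge [552.  365.9  88.6  78.8  87.4]
handle max() iterable argument is empty
dryer [662.3  13.4 179.  128.6  -0.9]
trowel handle [460.9 360.3  88.2  19.9  -2.2]
```

View pics/x.png

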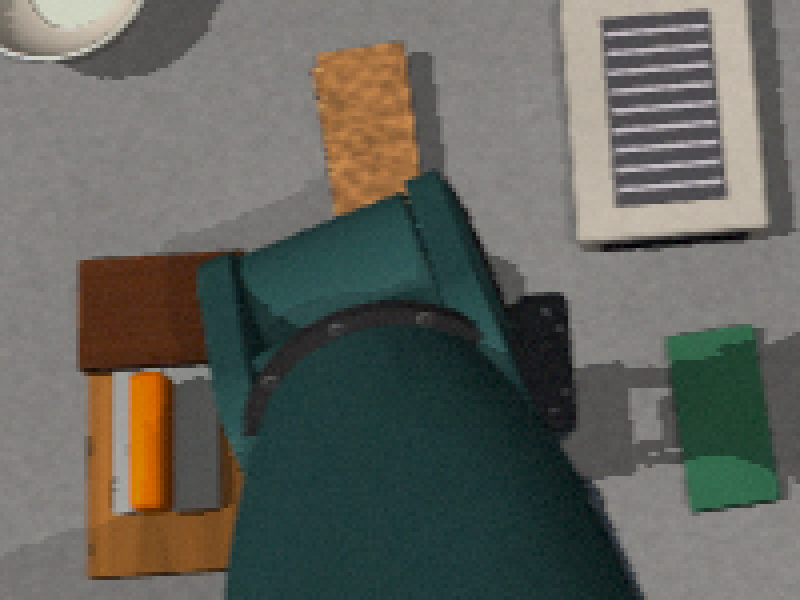

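The picture shows the trowel in the dock with its blade under the bridge (handle at crop (150,440)), and the bare grille at (663,12.7) mm. White tile next.

{"op": "jog_arm", "data": {"steps": [{"linear":[-0.0025,0.001,-0.025],"yaw":0},{"linear":[0,0,-0.03],"yaw":0},{"linear":[0,0,-0.03],"yaw":0},{"linear":[0,0,-0.025],"yaw":0},{"linear":[0,0,-0.01],"yaw":0},{"linear":[0,0,-0.006],"yaw":0},{"linear":[0,0,0],"yaw":0}]}}

```text
clock: 8.97
ee_pos: [0.4427, 0.1658, 0.003]
tcp_rot: [-0.012, -3.141, 0.0]
force: [-0.3, -1.3, 0.1]
finger_gap: 0.933
finger_force: 0.0
```

{"op": "jog_arm", "data": {"steps": [{"linear":[0,0,0],"yaw":0},{"linear":[0,0,0],"yaw":0},{"linear":[0,0,0],"yaw":0},{"linear":[0,0,0],"yaw":0},{"linear":[0,0,0],"yaw":0}], "claw": 0, "force": 40}}

```text
clock: 9.38
ee_pos: [0.4432, 0.1657, 0.0043]
tcp_rot: [0.012, 3.14, 0.0]
force: [-0.6, -4.2, 11.3]
finger_gap: 0.655
finger_force: 40.0
```

{"op": "jog_arm", "data": {"steps": [{"linear":[0,0,0.02],"yaw":0},{"linear":[0,0,0.035],"yaw":0},{"linear":[0,0,0.035],"yaw":0},{"linear":[0.0275,-0.0191,0.01],"yaw":-0.05},{"linear":[0.0275,-0.0191,0],"yaw":-0.05},{"linear":[0.0275,-0.0191,0],"yaw":-0.05},{"linear":[0.0275,-0.0191,0],"yaw":-0.05},{"linear":[0.0275,-0.0191,0],"yaw":-0.05},{"linear":[0.0275,-0.0191,0],"yaw":-0.05},{"linear":[0.0275,-0.0191,0],"yaw":-0.05},{"linear":[0.0275,-0.0191,0],"yaw":-0.05},{"linear":[0,0,-0.03],"yaw":0},{"linear":[0,0,-0.025],"yaw":0},{"linear":[0,0,0],"yaw":0},{"linear":[0,0,0],"yaw":0}]}}

```text
clock: 10.63
ee_pos: [0.6614, 0.0128, 0.0476]
tcp_rot: [-0.023, -3.139, -0.0]
force: [0.1, -0.4, -2.2]
finger_gap: 0.652
finger_force: 40.0
```

{"op": "jog_arm", "data": {"steps": [{"linear":[0.0018,0,-0.006],"yaw":0},{"linear":[0,0,-0.004],"yaw":0},{"linear":[0,0,-0.003],"yaw":0},{"linear":[0,0,-0.001],"yaw":0},{"linear":[0,0,0],"yaw":0}]}}

```text
clock: 11.05
ee_pos: [0.6644, 0.0129, 0.0347]
tcp_rot: [0.022, 3.141, -0.0]
force: [0.3, -0.1, -2.5]
finger_gap: 0.655
finger_force: 40.0
```

{"op": "jog_arm", "data": {"steps": [{"linear":[0,0,-0.001],"yaw":0},{"linear":[0,0,0],"yaw":0}]}}

```text
clock: 11.22
ee_pos: [0.6646, 0.0129, 0.0343]
tcp_rot: [0.023, 3.141, 0.0]
force: [-4.4, 1.3, 8.0]
finger_gap: 0.655
finger_force: 40.0
```

{"op": "jog_arm", "data": {"steps": [{"linear":[0,0,0],"yaw":0},{"linear":[0,0,0],"yaw":0},{"linear":[0,0,0],"yaw":0},{"linear":[0,0,0.02],"yaw":0},{"linear":[0,0,0.03],"yaw":0},{"linear":[0,0,0.03],"yaw":0},{"linear":[0.001,0.034,0.01],"yaw":0.6},{"linear":[0.001,0.034,0],"yaw":0.6},{"linear":[0.001,0.034,0],"yaw":0.6},{"linear":[0.001,0.034,0],"yaw":0.6},{"linear":[0.001,0.034,0],"yaw":0.6},{"linear":[0.001,0.034,0],"yaw":0.7},{"linear":[0,0,0],"yaw":0}], "claw": 0.085}}

```text
clock: 12.3
ee_pos: [0.6706, 0.2219, 0.1238]
tcp_rot: [-0.085, 3.139, 0.002]
force: [0.5, -0.4, -0.0]
finger_gap: 0.934
finger_force: 0.0
```

```bash
cat > st.py <<'E'
from h import *
import sys
from station import arm
d=load("top")
C=dict(white=((0,0,175),(80,60,255)),green=((60,80,65),(85,200,255)),blue=((98,80,80),(115,220,255)),black=((0,0,0),(180,120,40)),cork=((5,90,75),(25,255,255)))
c,z=sys.argv[1],float(sys.argv[2])
print(blob(d,*C[c],(265,110,345,225),z),arm.sense()["clock"])
print("trowel",blob(d,(8,225,120),(20,255,255),(130,200,235,305),.066))
E
python3 - <<'E'
from h import *
d=load("top")
cv2.imwrite("pics/w1.png",cv2.resize(d["pixels"][130:230,200:350,::-1],None,fx=4,fy=4,interpolation=3))
print(d["pixels"][175,270:345].mean(1).astype(int).tolist()); print(d["pixels"][138:220,305].mean(1).astype(int).tolist())
E
python3 st.py white .044
```

```text
[143, 139, 142, 146, 120, 91, 92, 95, 93, 86, 78, 80, 102, 121, 123, 123, 124, 121, 124, 124, 125, 98, 55, 123, 148, 150, 145, 147, 150, 149, 150, 151, 151, 147, 150, 148, 149, 147, 145, 148, 150, 146, 151, 150, 157, 136, 114, 124, 100, 102, 121, 131, 129, 128, 127, 129, 129, 127, 127, 101, 86, 91, 90, 89, 93, 89, 92, 93, 92, 93, 87, 90, 91, 93, 90]
[148, 149, 143, 144, 144, 146, 148, 144, 144, 200, 197, 198, 199, 199, 197, 141, 129, 149, 150, 150, 148, 148, 149, 147, 148, 150, 149, 146, 149, 149, 148, 149, 149, 149, 147, 148, 148, 148, 145, 152, 146, 147, 149, 148, 147, 149, 149, 151, 149, 149, 149, 149, 149, 147, 147, 151, 152, 151, 103, 79, 85, 86, 77, 200, 199, 200, 198, 197, 198, 195, 172, 72, 17, 51, 123, 139, 136, 133, 131, 141, 142, 143]
[605.9  32.3  90.   72.9  89. ] 12.4Traceback (most recent call last):
  File "st.py", line 8, in <module>
    print("trowel",blob(d,(8,225,120),(20,255,255),(130,200,235,305),.066))
                   ~~~~^^^^^^^^^^^^^^^^^^^^^^^^^^^^^^^^^^^^^^^^^^^^^^^^^^^
  File "h.py", line 22, in blob
    c=max(cv2.findContours(m,cv2.RETR_EXTERNAL,cv2.CHAIN_APPROX_NONE)[0],key=cv2.contourArea)[:,0]
      ~~~^^^^^^^^^^^^^^^^^^^^^^^^^^^^^^^^^^^^^^^^^^^^^^^^^^^^^^^^^^^^^^^^^^^^^^^^^^^^^^^^^^^^
ValueError: max() iterable argument is empty
```

View pics/w1.png

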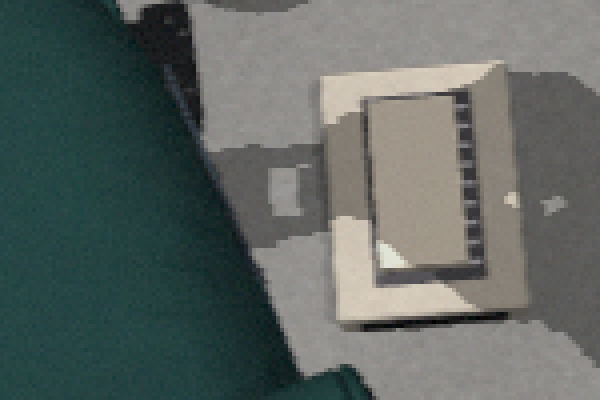

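The shadowed white tile lies on the grille, with corners at crop (372,98), (459,95), (377,267) and (466,265).

Run:
```python
from h import *
d=load("top",False,"top_last.npz")
g=cv2.cvtColor(d["pixels"],cv2.COLOR_RGB2HSV)[...,2].astype(float)
def sub(line,i0): return i0
v=plane(d,[[305,154.5],[305,195.5]],.044)*1000; print("x ends",v,v.mean(0))
w=plane(d,[[292.5,175],[315,175]],.044)*1000; print("y ends",w,w.mean(0))
c=np.array([[371.5,98],[459,95],[466,265],[377.5,268]])/4+[200,130]
p=plane(d,c,.044)*1000; print(p.round(1),p.mean(0), cv2.minAreaRect(p.astype(np.float32)))
```

```text
x ends [[720.33341939   7.24180768]
 [604.09706494  18.52550844]] [662.21524217  12.88365806]
y ends [[665.18919838  46.48579208]
 [658.83003402 -13.89645583]] [662.0096162   16.29466812]
[[723.8  40.1]
 [719.7 -19.4]
 [598.8 -11.8]
 [602.9  47.2]] [661.30210628  14.00770842] ((661.2984619140625, 14.135883331298828), (59.6331672668457, 121.51195526123047), 86.4184341430664)
```

Run:
```python
from h import *
d=load("top",False,"top_last.npz")
g=d["pixels"].astype(float).mean(2)
L=[];R=[]
for v in range(160,188):
    r=g[v]; 
    i=next(k for k in range(300,285,-1) if r[k]<110); L.append([i+ (112-r[i])/(r[i+1]-r[i]),v])
    i=next(k for k in range(308,325) if r[k]<136); R.append([i-1+(r[i-1]-136)/(r[i-1]-r[i]),v])
T=[];B=[]
for u in range(298,312):
    c=g[:,u]
    i=next(k for k in range(170,145,-1) if c[k]<138); T.append([u,i+(138-c[i])/(c[i+1]-c[i])])
    i=next(k for k in range(180,205) if c[k]<115); B.append([u,i-1+(c[i-1]-115)/(c[i-1]-c[i])])
for n,e in(("L",L),("R",R),("T",T),("B",B)):
    p=plane(d,e,.044)*1000
    a=1 if n in"TB" else 0
    k=np.polyfit(p[:,a],p[:,1-a],1); r=p[:,1-a]-np.polyval(k,p[:,a])
    ok=abs(r)<1.5; k=np.polyfit(p[ok,a],p[ok,1-a],1)
    print(n,"slope deg",np.degrees(np.arctan(k[0])).round(2),"at centre",np.polyval(k,13 if a else 662).round(1),ok.sum())
```

```text
L slope deg -0.91 at centre 45.7 28
R slope deg -1.08 at centre -11.9 25
T slope deg 0.23 at centre 720.8 14
B slope deg -1.54 at centre 602.5 14
```

Edge fits put tile 1 square (yaw about −1°) and within 2 mm of the grille's middle. Next is the top sheet.

{"op": "jog_arm", "data": {"steps": [{"linear":[-0.0006,-0.0045,-0.03],"yaw":0},{"linear":[0,0,-0.03],"yaw":0},{"linear":[0,0,-0.025],"yaw":0},{"linear":[0,0,-0.012],"yaw":0},{"linear":[0,0,-0.008],"yaw":0},{"linear":[0,0,0],"yaw":0}]}}

```text
clock: 12.9
ee_pos: [0.6694, 0.2115, 0.0174]
tcp_rot: [0.077, -3.139, 0.001]
force: [0.0, -0.7, 0.7]
finger_gap: 0.934
finger_force: 0.0
```

Run:
```python
from station import arm
import numpy as np
print(arm.sense()["ee_pos"])
```

```text
[0.66940832 0.21146521 0.01739277]
```

{"op": "jog_arm", "data": {"steps": [{"linear":[0.0005,0.005,0.001],"yaw":0},{"linear":[0,0,0],"yaw":0},{"linear":[0,0,0],"yaw":0}]}}

```text
clock: 13.15
ee_pos: [0.6714, 0.2179, 0.0211]
tcp_rot: [-0.079, 3.138, 0.001]
force: [0.2, -0.1, 0.3]
finger_gap: 0.934
finger_force: 0.0
```

{"op": "jog_arm", "data": {"steps": [{"linear":[0,0,0],"yaw":0},{"linear":[0,0,0],"yaw":0},{"linear":[0,0,0],"yaw":0},{"linear":[0,0,0],"yaw":0},{"linear":[0,0,0.01],"yaw":0},{"linear":[0,0,0.02],"yaw":0},{"linear":[0,0,0.03],"yaw":0},{"linear":[0,0,0.03],"yaw":0},{"linear":[0,0,0],"yaw":0}], "claw": 0, "force": 25}}

```text
clock: 13.9
ee_pos: [0.6734, 0.2182, 0.1161]
tcp_rot: [-0.078, 3.133, 0.003]
force: [0.7, 0.5, 1.4]
finger_gap: 0.657
finger_force: 25.0
```

Run:
```python
from h import *
s=load("scene")
cv2.imwrite("pics/s1.png",cv2.resize(s["pixels"][200:350,290:490,::-1],None,fx=4,fy=4,interpolation=3))
```

```text
(no output)
```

View pics/s1.png

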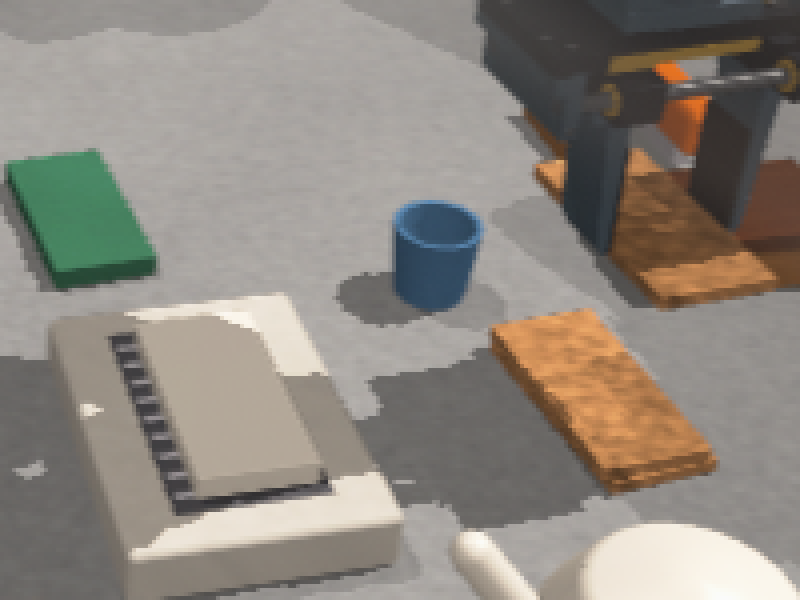

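Scene crop: one sheet is held (about (660,220)), two remain in the pile (600,400), and the white tile lies on the grille (240,400).

{"op": "jog_arm", "data": {"steps": [{"linear":[-0.0014,-0.0344,0],"yaw":-0.62},{"linear":[-0.0014,-0.0344,0],"yaw":-0.62},{"linear":[-0.0014,-0.0344,0],"yaw":-0.62},{"linear":[-0.0014,-0.0344,0],"yaw":-0.62},{"linear":[-0.0014,-0.0344,0],"yaw":-0.62},{"linear":[-0.0014,-0.0344,0],"yaw":-0.62},{"linear":[0,0,-0.03],"yaw":0},{"linear":[0,0,-0.025],"yaw":0},{"linear":[0,0,0],"yaw":0},{"linear":[0,0,0],"yaw":0}]}}

```text
clock: 14.78
ee_pos: [0.6606, 0.0109, 0.0532]
tcp_rot: [-0.023, -3.138, -0.0]
force: [-0.1, 0.6, 0.5]
finger_gap: 0.655
finger_force: 25.0
```

{"op": "jog_arm", "data": {"steps": [{"linear":[0.0025,0.0003,-0.004],"yaw":0},{"linear":[0,0,-0.002],"yaw":0},{"linear":[0,0,-0.001],"yaw":0},{"linear":[0,0,0],"yaw":0}]}}

```text
clock: 15.12
ee_pos: [0.6648, 0.0115, 0.048]
tcp_rot: [0.023, 3.141, -0.0]
force: [0.4, -0.5, 0.4]
finger_gap: 0.653
finger_force: 25.0
```

{"op": "jog_arm", "data": {"steps": [{"linear":[0,0,-0.001],"yaw":0},{"linear":[0,0,0],"yaw":0}]}}

```text
clock: 15.28
ee_pos: [0.6649, 0.0115, 0.0479]
tcp_rot: [0.023, 3.141, 0.0]
force: [-4.5, 1.1, 13.2]
finger_gap: 0.652
finger_force: 25.0
```

{"op": "jog_arm", "data": {"steps": [{"linear":[0,0,0],"yaw":0},{"linear":[0,0,0],"yaw":0},{"linear":[0,0,0],"yaw":0},{"linear":[0,0,0.02],"yaw":0},{"linear":[0,0,0.03],"yaw":0},{"linear":[0,0,0.03],"yaw":0},{"linear":[-0.0309,-0.0025,0.01],"yaw":0.47},{"linear":[-0.0309,-0.0025,0],"yaw":0.47},{"linear":[-0.0309,-0.0025,0],"yaw":0.47},{"linear":[-0.0309,-0.0025,0],"yaw":0.47},{"linear":[-0.0309,-0.0025,0],"yaw":0.47},{"linear":[-0.0309,-0.0025,0],"yaw":0.47},{"linear":[-0.0309,-0.0025,0],"yaw":0.47},{"linear":[0,0,0],"yaw":0},{"linear":[0,0,0],"yaw":0}], "claw": 0.085}}

```text
clock: 16.53
ee_pos: [0.4472, -0.0064, 0.1366]
tcp_rot: [-0.066, 3.141, -0.0]
force: [0.6, -0.9, 1.2]
finger_gap: 0.936
finger_force: 0.0
```

```bash
sed -i '/trowel/s/^.*$/try: print("trowel",blob(d,(8,225,120),(20,255,255),(130,200,235,305),.066))\nexcept ValueError: print("trowel hidden")/' st.py; python3 st.py cork .052
python3 - <<'E'
from h import *
d=load("top",False,"top_last.npz")
cv2.imwrite("pics/w2.png",cv2.resize(d["pixels"][130:280,200:400,::-1],None,fx=4,fy=4,interpolation=3))
print("pile",blob(d,(5,90,75),(25,255,255),(212,145,262,212),.016))
E
```

```text
[665.7  14.3 116.9  62.5  -0.8] 16.5833
trowel [460.9 360.1  88.4  20.3  -2.2]
pile [666.3 215.9 122.9  64.9   3.2]
```

View pics/w2.png

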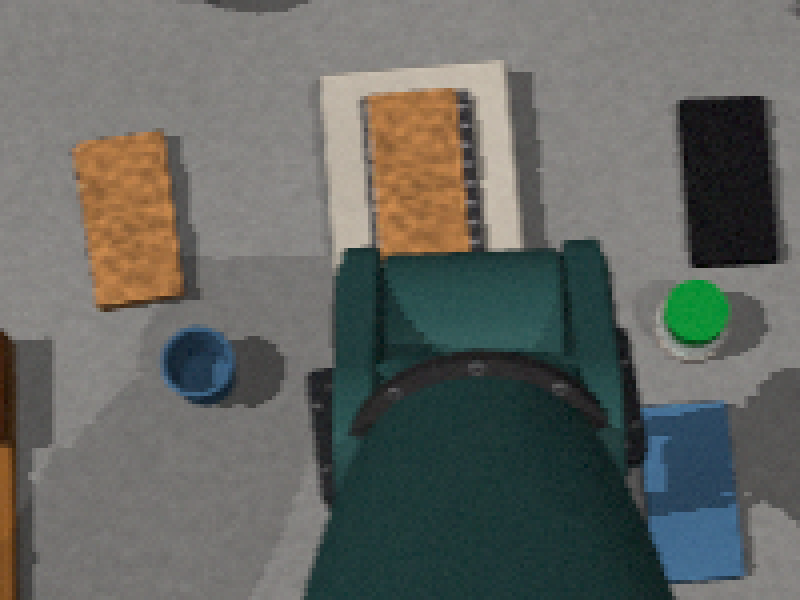

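The cork sheet sits squarely on the stack (crop (420,175)), two sheets remain at (130,220), and the gripper is over the green tile.

{"op": "jog_arm", "data": {"steps": [{"linear":[0,0,-0.03],"yaw":0},{"linear":[0,0,-0.035],"yaw":0},{"linear":[0,0,-0.03],"yaw":0},{"linear":[0,0,-0.025],"yaw":0},{"linear":[0,0,-0.008],"yaw":0},{"linear":[0,0,-0.005],"yaw":0},{"linear":[0,0,0],"yaw":0}]}}

```text
clock: 17.17
ee_pos: [0.4487, -0.0063, 0.0032]
tcp_rot: [0.067, -3.14, -0.0]
force: [0.7, -0.3, 0.0]
finger_gap: 0.935
finger_force: 0.0
```

{"op": "jog_arm", "data": {"steps": [{"linear":[0,0,0],"yaw":0},{"linear":[0,0,0],"yaw":0},{"linear":[0,0,0],"yaw":0},{"linear":[0,0,0],"yaw":0},{"linear":[0,0,0],"yaw":0}], "claw": 0, "force": 40}}

```text
clock: 17.58
ee_pos: [0.4489, -0.0064, 0.0043]
tcp_rot: [-0.067, 3.139, -0.0]
force: [-1.7, -0.9, 12.4]
finger_gap: 0.654
finger_force: 40.0
```

{"op": "jog_arm", "data": {"steps": [{"linear":[0,0,0.02],"yaw":0},{"linear":[0,0,0.03],"yaw":0},{"linear":[0,0,0.035],"yaw":0},{"linear":[0,0,0.035],"yaw":0},{"linear":[0.0308,0.0023,0.01],"yaw":-0.46},{"linear":[0.0307,0.0023,0],"yaw":-0.46},{"linear":[0.0307,0.0023,0],"yaw":-0.46},{"linear":[0.0307,0.0023,0],"yaw":-0.46},{"linear":[0.0307,0.0023,0],"yaw":-0.46},{"linear":[0.0307,0.0023,0],"yaw":-0.46},{"linear":[0.0307,0.0023,0],"yaw":-0.46},{"linear":[0,0,-0.03],"yaw":0},{"linear":[0,0,-0.03],"yaw":0},{"linear":[0,0,-0.01],"yaw":0},{"linear":[0,0,0],"yaw":0},{"linear":[0,0,0],"yaw":0}]}}

```text
clock: 18.92
ee_pos: [0.6629, 0.0098, 0.0639]
tcp_rot: [-0.021, -3.141, -0.0]
force: [0.5, 0.4, -1.6]
finger_gap: 0.655
finger_force: 40.0
```

{"op": "jog_arm", "data": {"steps": [{"linear":[0.0005,0,-0.004],"yaw":0},{"linear":[0,0,-0.002],"yaw":0},{"linear":[0,0,-0.001],"yaw":0},{"linear":[0,0,-0.0005],"yaw":0},{"linear":[0,0,0],"yaw":0}]}}

```text
clock: 19.33
ee_pos: [0.6638, 0.0098, 0.0563]
tcp_rot: [0.021, 3.141, -0.0]
force: [-0.2, 0.2, -1.2]
finger_gap: 0.649
finger_force: 40.0
```

{"op": "jog_arm", "data": {"steps": [{"linear":[0,0,-0.0008],"yaw":0},{"linear":[0,0,0],"yaw":0}]}}

```text
clock: 19.5
ee_pos: [0.6638, 0.0098, 0.0563]
tcp_rot: [0.021, 3.141, -0.0]
force: [-6.9, 0.5, 13.0]
finger_gap: 0.651
finger_force: 40.0
```

{"op": "jog_arm", "data": {"steps": [{"linear":[0,0,0],"yaw":0},{"linear":[0,0,0],"yaw":0},{"linear":[0,0,0],"yaw":0},{"linear":[0,0,0.02],"yaw":0},{"linear":[0,0,0.03],"yaw":0},{"linear":[0.001,0.0347,0],"yaw":0.64},{"linear":[0.001,0.0347,0],"yaw":0.64},{"linear":[0.001,0.0347,0],"yaw":0.64},{"linear":[0.001,0.0347,0],"yaw":0.64},{"linear":[0.001,0.0347,0],"yaw":0.64},{"linear":[0.001,0.0347,0],"yaw":0.64},{"linear":[0,0,-0.03],"yaw":0},{"linear":[0,0,-0.03],"yaw":0},{"linear":[0,0,-0.015],"yaw":0},{"linear":[0,0,0],"yaw":0},{"linear":[0,0,0],"yaw":0}], "claw": 0.085}}

```text
clock: 20.83
ee_pos: [0.6694, 0.2176, 0.0299]
tcp_rot: [0.083, -3.139, 0.001]
force: [0.7, 0.1, 0.9]
finger_gap: 0.932
finger_force: 0.0
```

```bash
python3 st.py green .066
```

```text
[662.5  12.6 118.6  57.9  -1. ] 20.8833
trowel hidden
```

{"op": "jog_arm", "data": {"steps": [{"linear":[0,0,-0.01],"yaw":0},{"linear":[0,0,-0.006],"yaw":0},{"linear":[0,0,-0.003],"yaw":0},{"linear":[0,0,0],"yaw":0}]}}

```text
clock: 21.22
ee_pos: [0.6693, 0.2178, 0.0106]
tcp_rot: [0.084, -3.14, 0.0]
force: [1.3, -0.4, 0.6]
finger_gap: 0.933
finger_force: 0.0
```

{"op": "jog_arm", "data": {"steps": [{"linear":[0,0,0],"yaw":0},{"linear":[0,0,0],"yaw":0},{"linear":[0,0,0],"yaw":0},{"linear":[0,0,0],"yaw":0},{"linear":[0,0,0.01],"yaw":0},{"linear":[0,0,0.03],"yaw":0},{"linear":[0,0,0.035],"yaw":0},{"linear":[0,0,0.035],"yaw":0},{"linear":[0,0,0],"yaw":0}], "claw": 0, "force": 25}}

```text
clock: 21.97
ee_pos: [0.6732, 0.2191, 0.1291]
tcp_rot: [-0.084, 3.132, 0.004]
force: [0.9, 0.4, 1.4]
finger_gap: 0.653
finger_force: 25.0
```

{"op": "jog_arm", "data": {"steps": [{"linear":[-0.001,-0.0347,0],"yaw":-0.65},{"linear":[-0.001,-0.0347,0],"yaw":-0.65},{"linear":[-0.001,-0.0347,0],"yaw":-0.65},{"linear":[-0.001,-0.0347,0],"yaw":-0.65},{"linear":[-0.001,-0.0347,0],"yaw":-0.65},{"linear":[-0.0006,-0.0345,0],"yaw":-0.65},{"linear":[0,0,-0.025],"yaw":0},{"linear":[0,0,-0.02],"yaw":0},{"linear":[0,0,0],"yaw":0},{"linear":[0,0,0],"yaw":0}]}}

```text
clock: 22.8
ee_pos: [0.6636, 0.01, 0.0761]
tcp_rot: [-0.023, -3.14, -0.0]
force: [-0.4, -0.4, -1.3]
finger_gap: 0.654
finger_force: 25.0
```

{"op": "jog_arm", "data": {"steps": [{"linear":[0,0,-0.004],"yaw":0},{"linear":[0,0,-0.002],"yaw":0},{"linear":[0,0,0],"yaw":0},{"linear":[0,0,0],"yaw":0}]}}

```text
clock: 23.13
ee_pos: [0.6644, 0.0103, 0.0708]
tcp_rot: [0.022, 3.141, -0.0]
force: [0.1, -0.8, -0.2]
finger_gap: 0.652
finger_force: 25.0
```

{"op": "jog_arm", "data": {"steps": [{"linear":[0,0,-0.001],"yaw":0},{"linear":[0,0,-0.0005],"yaw":0},{"linear":[0,0,0],"yaw":0}]}}

```text
clock: 23.38
ee_pos: [0.6644, 0.0102, 0.0697]
tcp_rot: [0.023, 3.141, 0.0]
force: [-3.5, 1.0, 10.7]
finger_gap: 0.657
finger_force: 25.0
```

{"op": "jog_arm", "data": {"steps": [{"linear":[0,0,0],"yaw":0},{"linear":[0,0,0],"yaw":0},{"linear":[0,0,0],"yaw":0},{"linear":[0,0,0.02],"yaw":0},{"linear":[0,0,0.03],"yaw":0},{"linear":[-0.0283,-0.0193,0.01],"yaw":-0.08},{"linear":[-0.0283,-0.0193,0],"yaw":-0.08},{"linear":[-0.0283,-0.0193,0],"yaw":-0.08},{"linear":[-0.0283,-0.0193,0],"yaw":-0.08},{"linear":[-0.0283,-0.0193,0],"yaw":-0.08},{"linear":[-0.0283,-0.0193,0],"yaw":-0.08},{"linear":[-0.0283,-0.0193,0],"yaw":-0.08},{"linear":[-0.0283,-0.0193,0],"yaw":-0.08},{"linear":[0,0,-0.03],"yaw":0},{"linear":[0,0,-0.03],"yaw":0},{"linear":[0,0,0],"yaw":0},{"linear":[0,0,0],"yaw":0}], "claw": 0.085}}

```text
clock: 24.8
ee_pos: [0.4368, -0.1441, 0.0681]
tcp_rot: [-0.041, -3.138, -0.002]
force: [0.3, 0.0, 0.1]
finger_gap: 0.931
finger_force: 0.0
```

```bash
python3 st.py cork .074
python3 - <<'E'
from h import *
d=load("top",False,"top_last.npz")
print("pile",blob(d,(5,90,75),(25,255,255),(212,145,262,212),.008))
E
```

```text
[660.9  13.3 121.5  62.9  -1.1] 24.85
trowel [460.8 360.8  88.7  19.2  -2.4]
pile [667.6 217.3 122.2  61.7   5.2]
```

{"op": "jog_arm", "data": {"steps": [{"linear":[0,0,-0.03],"yaw":0},{"linear":[0,0,-0.022],"yaw":0},{"linear":[0,0,-0.008],"yaw":0},{"linear":[0,0,-0.0045],"yaw":0},{"linear":[0,0,0],"yaw":0}]}}

```text
clock: 25.27
ee_pos: [0.4381, -0.1444, 0.0046]
tcp_rot: [0.04, 3.141, -0.0]
force: [-0.6, -0.4, 0.1]
finger_gap: 0.931
finger_force: 0.0
```

{"op": "jog_arm", "data": {"steps": [{"linear":[0,0,0],"yaw":0},{"linear":[0,0,0],"yaw":0},{"linear":[0,0,0],"yaw":0},{"linear":[0,0,0],"yaw":0},{"linear":[0,0,0],"yaw":0}], "claw": 0, "force": 40}}

```text
clock: 25.68
ee_pos: [0.4383, -0.1447, 0.0049]
tcp_rot: [0.04, 3.14, -0.001]
force: [-1.6, -0.8, 12.5]
finger_gap: 0.657
finger_force: 40.0
```

{"op": "jog_arm", "data": {"steps": [{"linear":[0,0,0.02],"yaw":0},{"linear":[0,0,0.035],"yaw":0},{"linear":[0,0,0.035],"yaw":0},{"linear":[0,0,0.035],"yaw":0},{"linear":[0.0282,0.0193,0.005],"yaw":0.07},{"linear":[0.0282,0.0193,0],"yaw":0.07},{"linear":[0.0282,0.0193,0],"yaw":0.07},{"linear":[0.0282,0.0193,0],"yaw":0.07},{"linear":[0.0282,0.0193,0],"yaw":0.07},{"linear":[0.0282,0.0193,0],"yaw":0.07},{"linear":[0.0282,0.0194,0],"yaw":0.07},{"linear":[0.0282,0.0194,0],"yaw":0.07},{"linear":[0,0,-0.028],"yaw":0},{"linear":[0,0,-0.02],"yaw":0},{"linear":[0,0,0],"yaw":0},{"linear":[0,0,0],"yaw":0}]}}

```text
clock: 27.02
ee_pos: [0.6621, 0.0102, 0.0853]
tcp_rot: [-0.025, -3.139, -0.0]
force: [0.0, 0.3, -3.0]
finger_gap: 0.654
finger_force: 40.0
```

{"op": "jog_arm", "data": {"steps": [{"linear":[0,0,-0.004],"yaw":0},{"linear":[0,0,-0.002],"yaw":0},{"linear":[0,0,0],"yaw":0},{"linear":[0,0,0],"yaw":0}]}}

```text
clock: 27.35
ee_pos: [0.6635, 0.01, 0.0809]
tcp_rot: [0.026, 3.141, -0.0]
force: [0.6, -0.0, -3.5]
finger_gap: 0.651
finger_force: 40.0
```

{"op": "jog_arm", "data": {"steps": [{"linear":[0,0,-0.001],"yaw":0},{"linear":[0,0,-0.0005],"yaw":0},{"linear":[0,0,0],"yaw":0}]}}

```text
clock: 27.6
ee_pos: [0.6634, 0.0101, 0.0789]
tcp_rot: [0.025, 3.141, -0.0]
force: [-1.3, -1.4, -0.3]
finger_gap: 0.652
finger_force: 40.0
```

{"op": "jog_arm", "data": {"steps": [{"linear":[0,0,-0.0003],"yaw":0},{"linear":[0,0,0],"yaw":0},{"linear":[0,0,0],"yaw":0},{"linear":[0,0,0],"yaw":0},{"linear":[0,0,0.02],"yaw":0},{"linear":[0,0,0.03],"yaw":0},{"linear":[0.0009,0.0347,0],"yaw":1.0},{"linear":[0.0009,0.0347,0],"yaw":1.0},{"linear":[0.0009,0.0347,0],"yaw":1.0},{"linear":[0.0009,0.0347,0],"yaw":1.0},{"linear":[0.0009,0.0347,0],"yaw":1.0},{"linear":[0.0009,0.0347,0],"yaw":1.1},{"linear":[0,0,-0.035],"yaw":0},{"linear":[0,0,-0.035],"yaw":0},{"linear":[0,0,-0.028],"yaw":0},{"linear":[0,0,0],"yaw":0},{"linear":[0,0,0],"yaw":0}], "claw": 0.085}}

```text
clock: 29.02
ee_pos: [0.6678, 0.2182, 0.0295]
tcp_rot: [0.142, -3.136, 0.001]
force: [0.3, 0.0, -0.1]
finger_gap: 0.929
finger_force: 0.0
```

```bash
python3 st.py blue .088
```

```text
[662.   13.2 120.1  60.   -1.3] 29.0667
trowel hidden
```

Blue is square. Now the last sheet.

{"op": "jog_arm", "data": {"steps": [{"linear":[0,0,-0.015],"yaw":0},{"linear":[0,0,-0.008],"yaw":0},{"linear":[0,0,-0.0035],"yaw":0},{"linear":[0,0,0],"yaw":0}]}}

```text
clock: 29.4
ee_pos: [0.6684, 0.2182, 0.0035]
tcp_rot: [0.142, -3.138, 0.0]
force: [-0.8, 0.1, 0.6]
finger_gap: 0.932
finger_force: 0.0
```

{"op": "jog_arm", "data": {"steps": [{"linear":[0,0,0],"yaw":0},{"linear":[0,0,0],"yaw":0},{"linear":[0,0,0],"yaw":0},{"linear":[0,0,0],"yaw":0},{"linear":[0,0,0],"yaw":0},{"linear":[0,0,0.02],"yaw":0},{"linear":[0,0,0.035],"yaw":0},{"linear":[0,0,0.035],"yaw":0},{"linear":[0,0,0.04],"yaw":0},{"linear":[0,0,0],"yaw":0}], "claw": 0, "force": 25}}

```text
clock: 30.23
ee_pos: [0.6724, 0.2195, 0.1419]
tcp_rot: [-0.142, 3.129, 0.004]
force: [1.6, 0.3, 0.9]
finger_gap: 0.652
finger_force: 25.0
```

{"op": "jog_arm", "data": {"steps": [{"linear":[-0.001,-0.0347,0],"yaw":-1.0},{"linear":[-0.001,-0.0347,0],"yaw":-1.0},{"linear":[-0.001,-0.0347,0],"yaw":-1.0},{"linear":[-0.001,-0.0347,0],"yaw":-1.0},{"linear":[-0.001,-0.0347,0],"yaw":-1.0},{"linear":[-0.001,-0.0345,0],"yaw":-1.1},{"linear":[0,0,-0.02],"yaw":0},{"linear":[0,0,-0.013],"yaw":0},{"linear":[0,0,0],"yaw":0},{"linear":[0,0,0],"yaw":0}]}}

```text
clock: 31.07
ee_pos: [0.662, 0.0112, 0.0999]
tcp_rot: [-0.024, -3.14, -0.0]
force: [0.7, 0.4, -0.1]
finger_gap: 0.653
finger_force: 25.0
```

{"op": "jog_arm", "data": {"steps": [{"linear":[0,0,-0.005],"yaw":0},{"linear":[0,0,-0.002],"yaw":0},{"linear":[0,0,0],"yaw":0},{"linear":[0,0,0],"yaw":0}]}}

```text
clock: 31.4
ee_pos: [0.6628, 0.0108, 0.0941]
tcp_rot: [0.024, 3.141, -0.0]
force: [0.0, -0.0, -0.2]
finger_gap: 0.654
finger_force: 25.0
```

{"op": "jog_arm", "data": {"steps": [{"linear":[0,-0.0006,-0.001],"yaw":0},{"linear":[0,0,-0.0005],"yaw":0},{"linear":[0,0,0],"yaw":0}]}}

```text
clock: 31.65
ee_pos: [0.6627, 0.0098, 0.0924]
tcp_rot: [0.025, 3.141, -0.0]
force: [0.7, 1.0, -0.9]
finger_gap: 0.654
finger_force: 25.0
```

{"op": "jog_arm", "data": {"steps": [{"linear":[0,0,-0.0008],"yaw":0},{"linear":[0,0,0],"yaw":0}]}}

```text
clock: 31.82
ee_pos: [0.6627, 0.0098, 0.0922]
tcp_rot: [-0.025, -3.141, 0.0]
force: [-3.6, -0.5, 7.5]
finger_gap: 0.653
finger_force: 25.0
```

{"op": "jog_arm", "data": {"steps": [{"linear":[0,0,0],"yaw":0},{"linear":[0,0,0],"yaw":0},{"linear":[0,0,0],"yaw":0},{"linear":[0,0,0.02],"yaw":0},{"linear":[0,0,0.03],"yaw":0},{"linear":[-0.0018,-0.0346,0],"yaw":-0.27},{"linear":[-0.0018,-0.0346,0],"yaw":-0.27},{"linear":[-0.0018,-0.0346,0],"yaw":-0.27},{"linear":[-0.0018,-0.0346,0],"yaw":-0.27},{"linear":[-0.0018,-0.0346,0],"yaw":-0.27},{"linear":[-0.0018,-0.0346,0],"yaw":-0.27},{"linear":[0,0,-0.035],"yaw":0},{"linear":[0,0,-0.035],"yaw":0},{"linear":[0,0,0],"yaw":0},{"linear":[0,0,0],"yaw":0}], "claw": 0.085}}

```text
clock: 33.07
ee_pos: [0.6506, -0.1974, 0.0703]
tcp_rot: [-0.07, -3.137, -0.002]
force: [0.2, 0.8, 1.7]
finger_gap: 0.931
finger_force: 0.0
```

```bash
python3 st.py cork .096;python3 - <<'E'
from h import *
d=load("top",False,"top_last.npz")
a=cv2.resize(d["pixels"][130:280,180:420,::-1],None,fx=3,fy=3,interpolation=3)
cv2.imwrite("pics/b.png",a)
E
```

```text
[668.1  12.5 107.4  62.4  -0.7] 33.1167
trowel hidden
```

View pics/b.png

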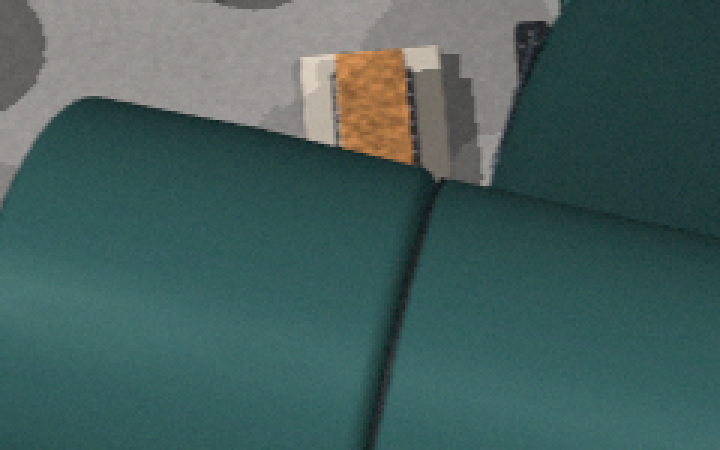

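The top sheet is on the stack (crop (375,105)) and centred; the arm hides the rest. Taking the black tile.

{"op": "jog_arm", "data": {"steps": [{"linear":[0.001,0,-0.03],"yaw":0},{"linear":[0,0,-0.022],"yaw":0},{"linear":[0,0,-0.009],"yaw":0},{"linear":[0,0,-0.005],"yaw":0},{"linear":[0,0,0],"yaw":0}]}}

```text
clock: 33.53
ee_pos: [0.6534, -0.1977, 0.0063]
tcp_rot: [0.069, 3.14, -0.0]
force: [0.4, 0.2, -0.5]
finger_gap: 0.934
finger_force: 0.0
```

{"op": "jog_arm", "data": {"steps": [{"linear":[0,0,0],"yaw":0},{"linear":[0,0,0],"yaw":0},{"linear":[0,0,0],"yaw":0},{"linear":[0,0,0],"yaw":0},{"linear":[0,0,0],"yaw":0}], "claw": 0, "force": 40}}

```text
clock: 33.95
ee_pos: [0.6535, -0.1982, 0.0065]
tcp_rot: [0.069, 3.14, -0.001]
force: [-1.1, -1.6, 7.8]
finger_gap: 0.654
finger_force: 40.0
```

{"op": "jog_arm", "data": {"steps": [{"linear":[0,0,0.02],"yaw":0},{"linear":[0,0,0.035],"yaw":0},{"linear":[0,0,0.035],"yaw":0},{"linear":[0,0,0.04],"yaw":0},{"linear":[0.0017,0.0347,0],"yaw":0.27},{"linear":[0.0017,0.0347,0],"yaw":0.27},{"linear":[0.0017,0.0347,0],"yaw":0.27},{"linear":[0.0017,0.0347,0],"yaw":0.27},{"linear":[0.0017,0.0347,0],"yaw":0.27},{"linear":[0.0017,0.0346,0],"yaw":0.25},{"linear":[0,0,-0.015],"yaw":0},{"linear":[0,0,-0.011],"yaw":0},{"linear":[0,0,0],"yaw":0},{"linear":[0,0,0],"yaw":0}]}}

```text
clock: 35.12
ee_pos: [0.6623, 0.0094, 0.1086]
tcp_rot: [-0.027, -3.139, 0.0]
force: [0.5, -0.7, -1.8]
finger_gap: 0.652
finger_force: 40.0
```

{"op": "jog_arm", "data": {"steps": [{"linear":[0,0,-0.004],"yaw":0},{"linear":[0,0,-0.002],"yaw":0},{"linear":[0,0,0],"yaw":0},{"linear":[0,0,0],"yaw":0}]}}

```text
clock: 35.45
ee_pos: [0.6631, 0.0098, 0.1036]
tcp_rot: [0.027, 3.141, -0.0]
force: [-0.5, -0.3, -1.9]
finger_gap: 0.655
finger_force: 40.0
```

{"op": "jog_arm", "data": {"steps": [{"linear":[0,0,-0.001],"yaw":0},{"linear":[0,0,-0.0008],"yaw":0},{"linear":[0,0,0],"yaw":0}]}}

```text
clock: 35.7
ee_pos: [0.6633, 0.0101, 0.1025]
tcp_rot: [0.026, 3.141, -0.0]
force: [-3.4, -1.1, 6.8]
finger_gap: 0.652
finger_force: 40.0
```

{"op": "jog_arm", "data": {"steps": [{"linear":[0,0,0],"yaw":0},{"linear":[0,0,0],"yaw":0},{"linear":[0,0,0],"yaw":0},{"linear":[0,0,0.02],"yaw":0},{"linear":[0,0,0.03],"yaw":0},{"linear":[-0.0166,-0.0293,0],"yaw":0},{"linear":[-0.0166,-0.0293,0],"yaw":0},{"linear":[-0.0166,-0.0293,0],"yaw":0},{"linear":[-0.0166,-0.0293,0],"yaw":0},{"linear":[-0.0166,-0.0293,0],"yaw":0},{"linear":[-0.0166,-0.0293,0],"yaw":0},{"linear":[-0.0166,-0.0293,0],"yaw":0},{"linear":[-0.0166,-0.0293,0],"yaw":0},{"linear":[-0.0166,-0.0293,0],"yaw":0},{"linear":[-0.0166,-0.0293,0],"yaw":0},{"linear":[-0.0166,-0.0293,0],"yaw":0},{"linear":[0,0,-0.03],"yaw":0},{"linear":[0,0,0],"yaw":0},{"linear":[0,0,0],"yaw":0}], "claw": 0.085}}

```text
clock: 37.28
ee_pos: [0.4796, -0.3114, 0.1209]
tcp_rot: [-0.027, -3.139, -0.003]
force: [0.3, -0.7, 1.6]
finger_gap: 0.938
finger_force: 0.0
```

```bash
python3 st.py black .110
python3 - <<'E'
from h import *
d=load("top",False,"top_last.npz"); s=load("scene")
a=cv2.resize(d["pixels"][130:300,150:400,::-1],None,fx=2.4,fy=2.4,interpolation=3)[:300,:400]
o=np.zeros((560,800,3),np.uint8)
a=cv2.resize(d["pixels"][120:300,140:400,::-1],(520,360)[:2],interpolation=3)[:, :400]
b=cv2.resize(s["pixels"][190:370,260:460,::-1],(400,360),interpolation=3)
o[:360,:400]=a;o[:360,400:]=b
cv2.imwrite("pics/f.png",o[:360])
E
```

```text
[ 6.610e+02  1.270e+01  1.215e+02  5.920e+01 -6.000e-01] 37.3333
trowel [460.6 360.4  89.   19.8  -2.2]
```

View pics/f.png

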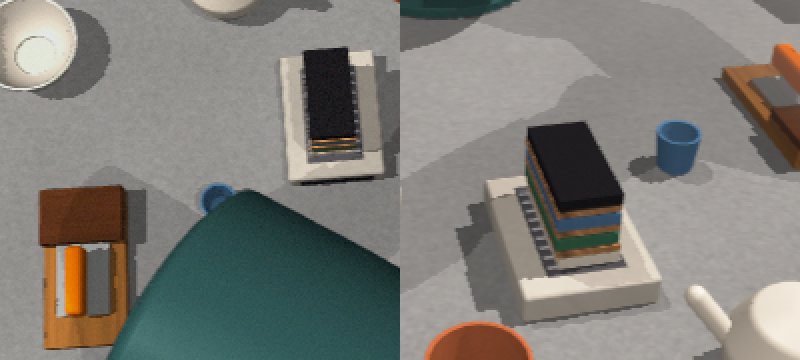

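The stack is square, in the order white, cork, green, cork, blue, cork, black (scene crop (575,200)), and the trowel is still home. Pressing blue.

{"op": "jog_arm", "data": {"steps": [{"linear":[0.001,-0.001,0],"yaw":0},{"linear":[0,0,0],"yaw":0},{"linear":[0,0,-0.02],"yaw":0},{"linear":[0,0,-0.02],"yaw":0},{"linear":[0,0,-0.018],"yaw":0},{"linear":[0,0,-0.005],"yaw":0},{"linear":[0,0,0],"yaw":0},{"linear":[0,0,-0.004],"yaw":0},{"linear":[0,0,-0.004],"yaw":0},{"linear":[0,0,-0.003],"yaw":0},{"linear":[0,0,0],"yaw":0},{"linear":[0,0,0],"yaw":0}], "claw": 0, "force": 20}}

```text
clock: 38.38
ee_pos: [0.4817, -0.3132, 0.0482]
tcp_rot: [0.026, 3.141, -0.001]
force: [0.6, -0.2, 3.5]
finger_gap: 0.085
finger_force: 2.0
```

{"op": "jog_arm", "data": {"steps": [{"linear":[0,0,-0.0015],"yaw":0},{"linear":[0,0,-0.001],"yaw":0},{"linear":[0,0,0],"yaw":0},{"linear":[0,0,0],"yaw":0}]}}

```text
clock: 38.72
ee_pos: [0.4818, -0.3134, 0.0461]
tcp_rot: [0.026, 3.141, -0.001]
force: [-2.9, 1.7, 16.0]
finger_gap: 0.003
finger_force: 8.0
```

{"op": "jog_arm", "data": {"steps": [{"linear":[0,0,0.015],"yaw":0},{"linear":[0,0,0.015],"yaw":0},{"linear":[0,0,0],"yaw":0},{"linear":[0,0,0],"yaw":0},{"linear":[-0.0218,-0.0253,0],"yaw":0},{"linear":[-0.0218,-0.0253,0],"yaw":0},{"linear":[-0.0218,-0.0252,0],"yaw":0},{"linear":[0,0,0],"yaw":0},{"linear":[0,0,0],"yaw":0}]}}

```text
clock: 39.47
ee_pos: [0.4148, -0.3893, 0.0743]
tcp_rot: [-0.03, -3.141, -0.001]
force: [0.2, 0.1, 0.3]
finger_gap: 0.002
finger_force: 0.0
```

{"op": "jog_arm", "data": {"steps": [{"linear":[0,0,-0.012],"yaw":0},{"linear":[0,0,-0.008],"yaw":0},{"linear":[0,0,-0.004],"yaw":0},{"linear":[0,0,-0.004],"yaw":0},{"linear":[0,0,-0.002],"yaw":0},{"linear":[0,0,0],"yaw":0},{"linear":[0,0,0],"yaw":0},{"linear":[0,0,0],"yaw":0}]}}

```text
clock: 40.13
ee_pos: [0.4162, -0.3877, 0.0459]
tcp_rot: [-0.025, -3.14, -0.003]
force: [-5.8, 12.1, 27.0]
finger_gap: 0.005
finger_force: 14.0
```

{"op": "jog_arm", "data": {"steps": [{"linear":[0,0,0.015],"yaw":0},{"linear":[0,0,0.015],"yaw":0},{"linear":[0,0,0],"yaw":0},{"linear":[0,0,0],"yaw":0},{"linear":[0.024,0.0018,0],"yaw":0},{"linear":[0.024,0.0018,0],"yaw":0},{"linear":[0.0235,0.0019,0],"yaw":0},{"linear":[0,0,0],"yaw":0},{"linear":[0,0,0],"yaw":0}]}}

```text
clock: 40.88
ee_pos: [0.4879, -0.3825, 0.0739]
tcp_rot: [-0.023, -3.141, -0.001]
force: [-0.1, 0.6, 0.5]
finger_gap: 0.006
finger_force: 0.0
```

{"op": "jog_arm", "data": {"steps": [{"linear":[0,0,-0.012],"yaw":0},{"linear":[0,0,-0.008],"yaw":0},{"linear":[0,0,-0.004],"yaw":0},{"linear":[0,0,-0.004],"yaw":0},{"linear":[0,0,-0.0017],"yaw":0},{"linear":[0,0,0],"yaw":0},{"linear":[0,0,0],"yaw":0},{"linear":[0,0,0],"yaw":0}]}}

```text
clock: 41.55
ee_pos: [0.4865, -0.3829, 0.046]
tcp_rot: [-0.026, -3.14, -0.002]
force: [-10.0, 6.3, 20.9]
finger_gap: 0.004
finger_force: 10.7
```

{"op": "jog_arm", "data": {"steps": [{"linear":[0,0,0.015],"yaw":0},{"linear":[0,0,0.03],"yaw":0},{"linear":[0,0,0.04],"yaw":0},{"linear":[0,0,0.04],"yaw":0},{"linear":[0,0,0],"yaw":0},{"linear":[0,0,0],"yaw":0},{"linear":[0,0,0],"yaw":0},{"linear":[0,0,0],"yaw":0}]}}

```text
clock: 42.22
ee_pos: [0.4868, -0.3829, 0.1693]
tcp_rot: [-0.026, -3.14, -0.002]
force: [0.4, 0.9, -1.1]
finger_gap: 0.002
finger_force: 0.0
```

```bash
python3 st.py black .110
python3 - <<'E'
from h import *
s=load("scene"); cv2.imwrite("pics/end.png",s["pixels"][...,::-1])
E
```

```text
[ 6.621e+02  1.240e+01  1.200e+02  5.860e+01 -5.000e-01] 42.2667
trowel [460.5 360.1  89.2  20.4  -2.2]
```

View pics/end.png

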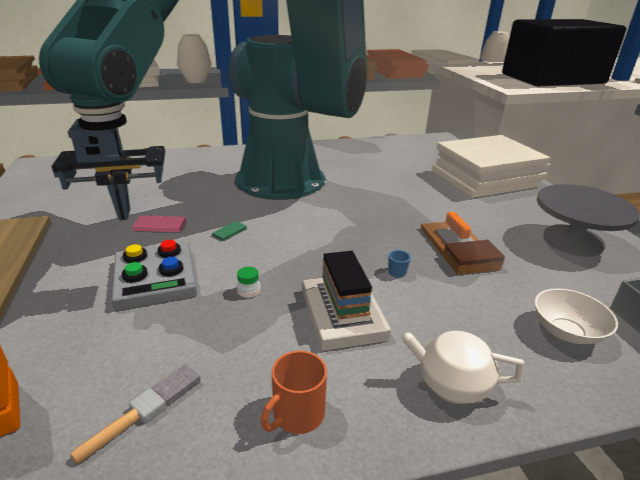

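The stack stands at (348,285), the trowel is home at (460,240), all keys are up, and the jar (248,282) and cup (399,264) are where they started.

```bash
python3 -c "
from station import arm
print(arm.hand_in())"
```

```text
the job is handed in; nothing more can be done
None
```

The job is handed in at about 42 s: the trowel is home in its dock, four tiles with three cork sheets are stacked squarely on the grille, and blue, yellow and green were each pressed fully in that order; red, the jar and the cup were left alone.

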